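# Charge the sample cell and clamp it shut

## Task

Swing the tilting cup over by its lever until all four ceramic pieces have dropped into the sample cell's chamber, then stand the cup upright again. Slide the lid along its deck until it drops home flush over the chamber, then bring the hold-down clamp down so that its rubber foot stays pressed firmly on the lid; press with care, do not force it. Leave the other things on the bench where they are.

Things in the scene. Friction and masses are not known exactly. Their poses are not given: they have to be found in the camera images.
- cell: Sample cell, fixed grey machine 150 x 360 mm. Origin on the bench under the middle of its square open chamber (inside 100 x 100 mm, floor 12 mm up); x away from the robot, y along the machine to the lid deck, z up. Tilting cup at y -142 to -70 mm beyond the chamber, clamp post at its +x side
- seat (a point): Middle of the lid's seat, at height 64 mm over the chamber's centre: a recess 120 x 120 mm, 6 mm deep, with a 10 mm wide ledge round the chamber mouth. At its -y side stands the end stop wall (face at y = -60 mm of the cell, top at 82 mm)
- deck (a point): Middle of the lid deck's top (height 70 mm, y 60 to 190 mm of the cell), level up to the edge of the seat. Two rails (inner faces at x = -60 and +60 mm, 12 mm thick, tops at 82 mm) run along deck and chamber, y -72 to 190 mm
- cup (a joint): Tilting cup, 72 x 72 mm outside, 62 mm tall, pivoted at its pouring rim on an axis parallel to the cell's x through y = -66, z = 125 mm. 0 = upright (stop), grows as its mouth tips over the chamber, to 2.35 rad (stop); the pieces slide out at about 1.7 to 2.3. Stiff pivot: stays where it is left
- cup_bar (a point): Middle of the cross bar on the cup's lever: black, round, 12 mm thick, 48 mm long, parallel to the cell's x; free 22 mm either side of this point, lever rod 24 mm to its +x side. In the cell's frame the bar lies at y = -66 + 80 sin(cup - 1.15), z = 125 + 80 cos(cup - 1.15) mm. It can be pushed either way from above
- lid: Loose square lid, 116 x 116 x 6 mm, 150 g nominal, lying on the deck between the rails. Origin: centre of its underside, same axes as the cell. Seated: origin at x = y = 0, z = 64 mm of the cell, top flush with the deck
- lid_fin (a point): Middle of the top edge of the upright fin on the lid: 60 mm long along x, 12 mm thick along y, standing 25 mm above the plate; 35 mm to the +y (trailing) side of the lid's centre
- clamp (a joint): Hold-down clamp arm: flat bar 130 x 20 x 10 mm hinged at the cell's +x side. 0 = level over the chamber, grows as it lifts; -0.15 to 1.45 rad. Stiff hinge (about 0.5 Nm): stays where it is left. The foot's spindle may be set anywhere over 8 mm, so it meets the seated lid at an angle that differs from run to run (about 0 to 0.1)
- clamp_hinge (a point): Hinge axis of the clamp (parallel to the cell's y), 105 mm above the bench, at x = 100, y = -20 mm of the cell
- clamp_pad (a point): Middle of the upper face of the clamp's black press pad (34 mm along the arm, 36 mm wide, 10 mm thick), 116 mm from the hinge along the arm
- clamp_foot: Rubber-tipped spindle foot under the clamp arm, 20 mm across, 85 mm from the hinge; origin at the centre of the rubber face. The rubber yields about 1 mm for 8 N. Bears on the lid plate near its middle
- piece0: Ceramic piece, a stubby cylinder 24 mm across, 22 mm high, in the cup at the start; origin at the centre of its underside as built
- piece1: Ceramic piece, a rounded block 24 x 24 mm, 22 mm high, in the cup at the start; origin at the centre of its underside as built
- piece2: Ceramic piece, a stubby cylinder 24 mm across, 22 mm high, in the cup at the start; origin at the centre of its underside as built
- piece3: Ceramic piece, a rounded block 24 x 24 mm, 22 mm high, in the cup at the start; origin at the centre of its underside as built
- jar: Bystander: amber jar, 52 mm across, 65 mm tall, in front of the deck
- screwdriver: Bystander: screwdriver 160 mm, lying in front of the cell
- vial_a: Bystander: capped glass vial, 30 mm across, 75 mm tall, behind the deck
- vial_b: Bystander: capped glass vial, 30 mm across, 75 mm tall, beside the cup end
- dish: Bystander: flat glass dish, 90 mm across
- beaker: Bystander: empty glass beaker, 64 mm across, 85 mm tall
- wrench: Bystander: wrench 150 mm, lying
Not all that is in view belongs to the job. There is more than one size of the lid; the job needs the middle-sized.

How it is judged:
On the way, in this order (a step that is already met when the one before it is completed fails the run):
1. cup tipped over and all four pieces in the chamber (x of piece0 in the frame of cell between -0.055 and 0.055 m and y of piece0 in the frame of cell between -0.055 and 0.055 m and z of each of piece0, piece1, piece2, piece3 in the frame of cell below 0.062 m and x of piece1 in the frame of cell between -0.055 and 0.055 m and y of piece1 in the frame of cell between -0.055 and 0.055 m and x of piece2 in the frame of cell between -0.055 and 0.055 m and y of piece2 in the frame of cell between -0.055 and 0.055 m and x of piece3 in the frame of cell between -0.055 and 0.055 m and y of piece3 in the frame of cell between -0.055 and 0.055 m and value of joint cup above 1.3 rad), for 0.2 s.
2. cup stood upright again, pieces still in the chamber (x of piece0 in the frame of cell between -0.055 and 0.055 m and y of piece0 in the frame of cell between -0.055 and 0.055 m and z of each of piece0, piece1, piece2, piece3 in the frame of cell below 0.062 m and x of piece1 in the frame of cell between -0.055 and 0.055 m and y of piece1 in the frame of cell between -0.055 and 0.055 m and x of piece2 in the frame of cell between -0.055 and 0.055 m and y of piece2 in the frame of cell between -0.055 and 0.055 m and x of piece3 in the frame of cell between -0.055 and 0.055 m and y of piece3 in the frame of cell between -0.055 and 0.055 m and value of joint cup below 0.12 rad), for 0.2 s.
3. lid dropped home flush over the chamber (all of step 2 and x of lid in the frame of cell between -0.006 and 0.006 m and y of lid in the frame of cell between -0.006 and 0.006 m and z of lid in the frame of cell below 0.0665 m and angle between lid's own z axis and vertical below 0.03 rad), for 0.2 s.
4. clamp foot pressed on the seated lid (x of lid in the frame of cell between -0.006 and 0.006 m and y of lid in the frame of cell between -0.006 and 0.006 m and z of lid in the frame of cell below 0.0665 m and angle between lid's own z axis and vertical below 0.03 rad and contact force between clamp_foot and lid above 1 N), for 0.2 s.
At the end, for the whole second after the job is handed in: All four pieces in the chamber (origins below 62 mm); cup upright (under 0.12 rad); lid seated and at rest (centre within 6 mm of the chamber's in x and y, underside below 66.5 mm, tilt under 0.03 rad); released, the clamp foot presses on the lid with over 1 N (all of step 2 and all of step 4 and linear speed of lid below 0.02 m/s); the robot touches nothing.
It fails at once if the clamp foot is forced onto the lid with more than 30 N (contact force between clamp_foot and lid above 30 N).
It fails at once if a bystander is moved more than 30 mm (distance of any of jar, screwdriver, vial_a, vial_b, dish, beaker, wrench from where it was at the start of the episode above 0.03 m).
It also fails if it takes over 67 s, if anything falls off the work surface, if the arm or the gripper's body presses on something with over 40 N, if the wrist force passes 120 N, or if a joint passes its speed limit or range.

## Robot

A 6-joint arm with a two-finger parallel gripper is mounted at the origin on the work surface. World frame = base frame: x ahead of the robot, y to its left, z up, the work surface at z = 0. Lengths are in m, angles in rad, forces in N, time in s.
With the tool pointing down it reaches from about 0.35 to 0.975 m from the base axis. Payload 7.1 kg.
Tool frame: the origin (TCP) lies midway between the tips of the shut fingers; the grasp point (between the pads) lies 19 mm behind it (bot.hold_point_z is the distance from the TCP to the grasp point, in m); z points along the fingers, y is the line along which they close (so a half turn about z gives the same grasp; the last joint's range is limited). The gripper opens to 88 mm and grips with 3 to 60 N. Pads are 20 mm wide; open, the fingers measure 115 mm over their backs; the gripper's body (75 mm by 178 mm) begins 61 mm behind the grasp point.
Start: joints at [1.136, 0.423, 1.63, -0, 1.089, -0.019], TCP at [0.252, 0.572, 0.223] pointing down, gripper open.
Joint ranges: [-3, 3], [-0.9, 2.11], [0.09, 2.58], [-1.31, 4.45], [0.11, 2.69], [-2.54, 2.54]. Speed limits (rad/s): [2.39, 2.39, 3.01, 3.14, 3.14, 3.14].

## Interface

Orientations are given as a 3x3 rotation matrix whose columns are the frame's x, y, z axes.
In Python, from bench import bot gives the robot as it stands.
- The arm moves only by the tool carry_out, never from a script. Its argument "targets" is a list of rows, each a list of 3 entries, a list of its own where there are three numbers: the shift along the tool's x, y, z in m, then the turn about the tool's z in degrees, then the gripper's target within -1 to 1 (shut at 1, half-way at 0, fully open at -1). In form: [[[dx, dy, dz], twist, jaw], ...]. A call has 1 to 12 rows; each row shifts and turns the commanded pose from where the row before left it, along the tool's axes as they then stand; what a row does not reach is not made up. A row lasts 1/8 s, in which the tool goes at most 62.5 mm and 10.7 degrees, less where a joint would pass 70% of its speed; a pose out of reach is approached as far as the arm can. A call is refused whole if a number of a shift passes 0.0625 or a number of a turn 10.7, either way. A call with a gripper value outside its range is refused whole. The fingers move at their own pace and stop on an object; "force" is the grip in N (left out, the last holds). Time passes only in rows, so rows that do not move let the fingers close. It gives the time, the measured TCP pose, the force, the opening and the grip force at its end, in the units of the state.
- bot.get_state(): the state, without advancing time (a new reading comes with each control period).
- bot.camera(name): name is "scene" or "top"; returns the picture (384x512x3 uint8, blue, green, red); there is no depth.
- bot.camera_model(name): a dict with "fx", "fy", "cx", "cy" (pixels), "camera_from_world" (4x4, takes a point from world to camera coordinates). Camera axes: x right, y down, z forward; pixel columns grow to the right and rows downward; lengths in m; the calibration is good to about 2 mm. A picture is of the moment at which its call begins. camera_model takes no time and is no camera call.
- bot.finish_job(): hands the job in; it is judged then, once.
Trained networks look in the newest picture that a camera, given by its name, has taken for a name from the list of things; names that differ only in an ending like _2 or _b are one class to them, and where a whole thing is asked for, a point or a joint stands for the part that bears it (a point fixed in the world has none). Each returns a list of dicts, best first, with "p" (0 to 1); they miss things now and then, are a little off and sometimes report something else, mostly with a low value. They report only what shows in the picture. A call takes as long as a camera call. They do not tell look-alikes from the thing itself.
- bot.search_frame(camera, query): "pixel" ([column, row] in pixels, amid what is visible of it).
- bot.silhouettes(camera, query): "mask" (384x512 bool, what is visible of it) and "pixel" ([column, row] in pixels, amid what is visible of it).
- bot.landmark_of(camera, query): "pixel" ([column, row] in pixels: a listed point, or the origin of a listed thing).
The state is a dict: "t": time; "q": joint angles; "dq": joint speeds; "tau": joint torques, N m; "tool_pos": TCP position; "tool_rot": TCP orientation; "contact_force": force on the tool from outside, world axes, zero at the start; "ft_torque": the same for the moment, N m; "opening": finger opening in m; "gripper_force": force on a finger pad.
Only numpy, scipy, OpenCV 4.12 (cv2) and the standard library are available. Lean on these libraries where they do the work, as an engineer would, in place of code of your own. Each camera call takes 0.05 s, during which the arm holds its last target. There are 200 camera calls.

## Working session

There is one attempt and no reset: what is moved stays moved. The work goes in short steps, Python scripts to look and compute and a tool call to move; the robot and the scene stay as the last step left them, time stands still between calls to the robot, and variables do not carry over. Pictures are saved under pics/ and viewed, at most 12 in all, crops included, and the job is handed in when it is done.

Besides the shell and the picture viewer there is one more tool, called as a command line: name --argument value ..., lists and objects as JSON in quotes. carry_out: Moves the arm, as the interface text tells. Its arguments: {"type":"object","properties":{"targets":{"type":"array","items":{"type":"array"}},"force":{"type":"number"}},"required":["targets"]}

```bash
mkdir -p pics
cat > h.py <<'E'
import numpy as np, cv2
from bench import bot
def ray(cam,px):
    m=bot.camera_model(cam);T=np.array(m["camera_from_world"]);R,t=T[:3,:3],T[:3,3]
    d=R.T@np.array([(px[0]-m["cx"])/m["fx"],(px[1]-m["cy"])/m["fy"],1.]);return -R.T@t,d
def atz(cam,px,z):
    o,d=ray(cam,px);return o+d*(z-o[2])/d[2]
def proj(cam,p):
    m=bot.camera_model(cam);T=np.array(m["camera_from_world"]);c=T[:3,:3]@np.array(p)+T[:3,3]
    return np.array([m["fx"]*c[0]/c[2]+m["cx"],m["fy"]*c[1]/c[2]+m["cy"]])
E
python3 - <<'E'
from h import *
np.set_printoptions(precision=3,suppress=True)
im=[bot.camera(c) for c in("scene","top")]
for c,i in zip(("scene","top"),im):
    cv2.imwrite(f"pics/{c}0.png",cv2.resize(i,(800,600),interpolation=cv2.INTER_CUBIC))
    print(c,ray(c,(256,192)))
    for q in("cell","seat","deck","cup_bar","lid","lid_fin","clamp_hinge","clamp_pad","clamp_foot"):
        print(c,q,[(np.round(r["pixel"],1).tolist(),round(float(r["p"]),2)) for r in bot.landmark_of(c,q)][:4])
print(bot.get_state())
E
```

```text
scene (array([ 1.482, -0.047,  1.043]), array([-0.719,  0.068, -0.692]))
scene cell [([238.0, 236.6], 0.94)]
scene seat [([240.5, 224.3], 0.83)]
scene deck [([402.0, 241.4], 0.4)]
scene cup_bar [([189.4, 169.9], 0.65), ([401.5, 239.8], 0.63)]
scene lid [([312.2, 167.1], 0.73), ([285.0, 222.0], 0.6)]
scene lid_fin [([301.6, 155.0], 0.67), ([334.7, 229.7], 0.64)]
scene clamp_hinge [([231.0, 239.8], 0.77), ([401.2, 238.0], 0.63)]
scene clamp_pad []
scene clamp_foot []
top (array([ 0.417, -0.011,  1.207]), array([ 0.093,  0.006, -0.996]))
top cell [([253.9, 174.2], 0.85)]
top seat [([253.0, 173.3], 0.95), ([267.6, 137.1], 0.63)]
top deck []
top cup_bar [([300.2, 209.9], 0.89), ([253.8, 174.2], 0.65), ([213.7, 166.9], 0.3)]
top lid [([214.3, 169.5], 0.98), ([172.7, 264.8], 0.75)]
top lid_fin [([203.7, 165.1], 0.94), ([171.3, 179.8], 0.73), ([187.7, 271.1], 0.6), ([297.6, 180.5], 0.24)]
top clamp_hinge [([261.1, 138.4], 0.55), ([284.8, 178.1], 0.45), ([391.4, 180.7], 0.26), ([213.6, 169.8], 0.2)]
top clamp_pad [([266.5, 138.9], 0.42)]
top clamp_foot [([264.5, 156.0], 0.56)]
{'t': 1.0, 'q': array([ 1.136,  0.423,  1.63 , -0.   ,  1.089, -0.019]), 'dq': array([ 0.002,  0.   ,  0.001, -0.   , -0.001, -0.   ]), 'tau': array([ -0.001, -54.458, -27.405,   0.064,   0.017,   0.   ]), 'tool_pos': array([0.252, 0.572, 0.223]), 'tool_rot': array([[-0.915,  0.404,  0.   ],
       [ 0.404,  0.915,  0.   ],
       [-0.   ,  0.   , -1.   ]]), 'contact_force': array([ 0.096, -0.104,  1.415]), 'ft_torque': array([-0.016, -0.009, -0.049]), 'gripper_force': 0.0, 'opening': 0.08804507124063013}
```

View pics/scene0.png

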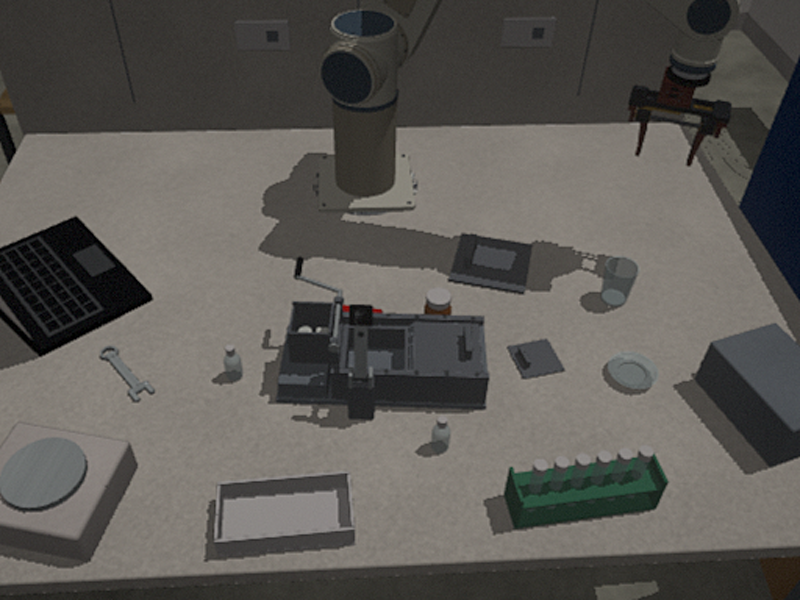

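View pics/top0.png

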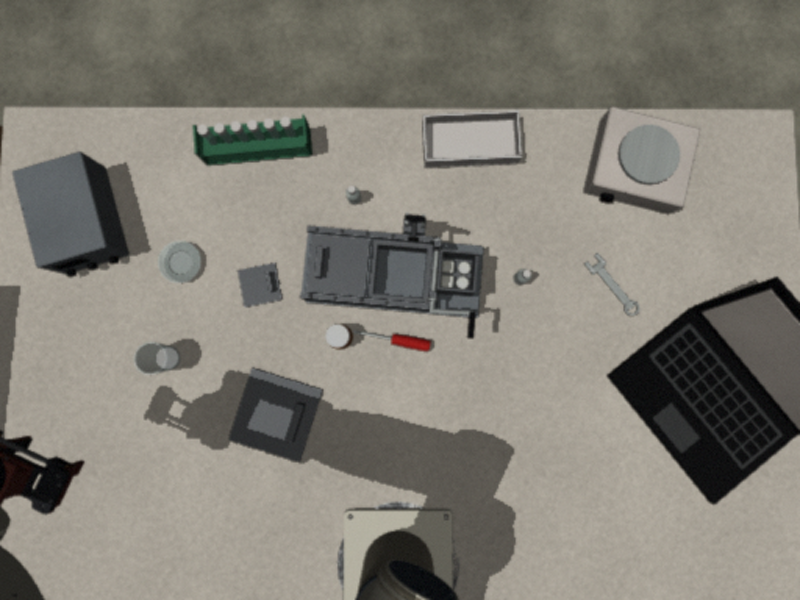

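Scene0 (800×600 px): the cell sits at about (380,355), with the cup at the left and the clamp raised, pad at (361,314). The bar is at (300,267). There are three lid candidates: the deck plate (430,345), the small plate (537,358) and the large plate (490,262). The middle-sized lid on the deck fits the description. Top0 shows the deck lid at (338,265), the small one at (260,285), the large one at (275,415) and the bar at (472,325). I'll check the choice in one close crop.

Run:
```python
from h import *
i=bot.camera("top")[135:225,185:320]
cv2.imwrite("pics/crop1.png",cv2.convertScaleAbs(cv2.resize(i,(795,530),interpolation=cv2.INTER_CUBIC),alpha=1.8))
i=bot.camera("scene")[160:265,170:317]
cv2.imwrite("pics/crop2.png",cv2.convertScaleAbs(cv2.resize(i,(798,570),interpolation=cv2.INTER_CUBIC),alpha=1.8))
```

```text
(no output)
```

View pics/crop1.png

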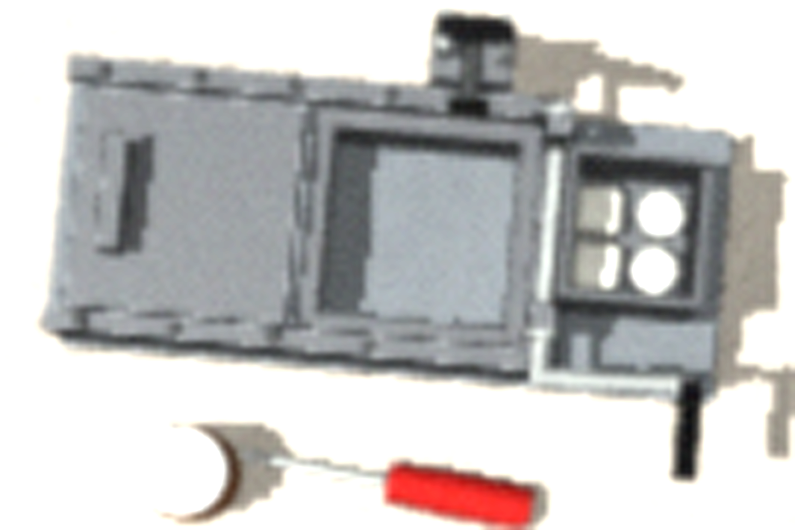

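View pics/crop2.png

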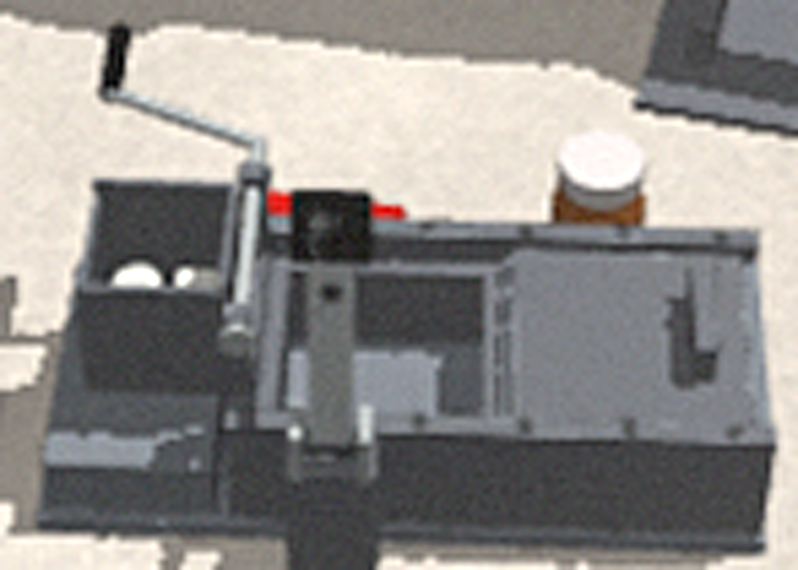

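The deck lid spans the full width between the rails (120 mm), so it is the middle-sized one. It lies at the outer end of the deck, fin at crop1 (110,195). The bar is at crop1 (686,430) and crop2 (116,60), and the clamp is up. Now I'll fit the cell pose.

```bash
cat > fit.py <<'E'
from h import *
from scipy.optimize import least_squares
np.set_printoptions(precision=4,suppress=True)
T=lambda u,v:(u/5.889+185,v/5.889+135)
S=lambda u,v:(u/5.429+170,v/5.429+160)
P=[("top",(.072,.19,.082),T(70,57)),("top",(-.072,.19,.082),T(50,322)),
("top",(.05,.05,.064),T(335,127)),("top",(.05,-.05,.064),T(524,140)),("top",(-.05,.05,.064),T(318,325)),("top",(-.05,-.05,.064),T(507,337)),
("scene",(-.072,.19,.082),S(758,230)),("scene",(.072,.19,.082),S(772,440)),("scene",(-.05,.05,.064),S(485,277))]
B=[("top",T(686,430)),("scene",S(116,60))]
def W(p,c):
    s,k=np.sin(p[2]),np.cos(p[2]);return np.array([p[0]+k*c[0]-s*c[1],p[1]+s*c[0]+k*c[1],c[2]])
def res(p):
    r=[proj(c,W(p,q))-u for c,q,u in P]
    r+=[proj(c,W(p,(p[3],-.139,.1577)))-u for c,u in B]
    return np.ravel(r)
f=least_squares(res,[.5,0,0,-.1],loss="soft_l1")
if __name__=="__main__":
    p=f.x;print(p,res(p).reshape(-1,2))
    print("bar",W(p,(p[3],-.139,.1577)))
    for nm,u,z in(("fin",T(112,190),.101),("fin",T(112,190),.095)):
        w=atz("top",u,z);d=w-W(p,(0,0,z));s,k=np.sin(p[2]),np.cos(p[2]);print(nm,w,"cell",k*d[0]+s*d[1],-s*d[0]+k*d[1])
    for q,px in(("scene",S(331,225)),("top",T(474,28))):
        o,d=ray(q,px)
        # intersect with arm plane y=-.02 of cell
        n=np.array([-np.sin(p[2]),np.cos(p[2]),0]);a=W(p,(0,-.02,0));w=o+d*(n@(a-o))/(n@d)
        h=w-W(p,(.1,-.02,.105));print("pad",w,-(h@[np.cos(p[2]),np.sin(p[2]),0]),h[2])
    s=bot.get_state();print(s["tool_pos"])
E
python3 fit.py
```

```text
[ 0.5806 -0.004  -0.1006 -0.0963] [[ 0.1992 -1.1436]
 [-1.9613  0.233 ]
 [-0.0154 -0.2201]
 [-0.1739  0.8682]
 [-0.5951 -2.079 ]
 [-0.5209 -0.7837]
 [-0.4229 -1.0124]
 [-0.3085 -0.1475]
 [-0.8303 -1.5387]
 [-0.163  -0.2631]
 [-0.6717 -0.5122]]
bar [ 0.4709 -0.1326  0.1577]
fin [0.5947 0.1526 0.101 ] cell -0.0017130952857600107 0.15719543588687324
fin [0.5957 0.1535 0.095 ] cell -0.000844185236844805 0.1581745102408999
pad [ 0.6114 -0.0272  0.1742] 0.06705155601093363 0.06921509581081041
pad [ 0.5805 -0.0241  0.5182] 0.09807556081377304 0.41315314718185636
[0.2524 0.5718 0.2227]
```

carry_out --targets '[[[0, 0, -0.02], -9, -1], [[0, 0, -0.02], -9, -1], [[-0.024, -0.055, 0], 0, -1], [[-0.024, -0.055, 0], 0, -1], [[-0.024, -0.055, 0], 0, -1], [[-0.024, -0.055, 0], 0, -1], [[-0.024, -0.055, 0], 0, -1], [[-0.024, -0.055, 0], 0, -1], [[-0.024, -0.055, 0], 0, -1], [[-0.024, -0.055, 0], 0, -1], [[-0.024, -0.055, 0], 0, -1], [[-0.024, -0.055, 0], 0, 0]]' --force 30

```text
t: 2.6
tool_pos: [0.4358, -0.0017, 0.2631]
tool_rot: [[-0.995, 0.102, 0.001], [0.102, 0.995, 0.0], [-0.001, 0.0, -1.0]]
contact_force: [1.9, 0.2, 1.0]
opening: 0.0812
gripper_force: 0.0
```

```bash
sed -i 's|T=lambda.*|T=lambda u,v:((u+.5)/5.889+184.5,(v+.5)/5.889+134.5)|;s|S=lambda.*|S=lambda u,v:((u+.5)/5.429+169.5,(v+.5)/5.429+159.5)|' fit.py
cat >> h.py <<'E'
def togo(goal):
    s=bot.get_state();return s["tool_rot"].T@(np.array(goal)-s["tool_pos"])
E
python3 fit.py
python3 - <<'E'
from fit import *
p=f.x;b=W(p,(p[3],-.139,.1577));s=bot.get_state()
print(s["t"],s["tool_rot"][:,1],[-np.sin(p[2]),np.cos(p[2])],"togo to bar",togo(b))
E
```

```text
[ 0.5814 -0.0037 -0.0965 -0.0973] [[ 0.3948 -0.7369]
 [-1.5743  0.6593]
 [ 0.2315  0.008 ]
 [ 0.0846  0.9661]
 [-0.2169 -1.8402]
 [-0.1308 -0.677 ]
 [ 0.0134 -0.6142]
 [ 0.3612  0.2583]
 [-0.3656 -0.9907]
 [ 0.2698  0.0403]
 [-0.2862 -0.0272]]
bar [ 0.4712 -0.1327  0.1577]
fin [0.596  0.1539 0.101 ] cell -0.0006780442748320851 0.15820675073621826
fin [0.5969 0.1548 0.095 ] cell 0.00020100674058020837 0.15918973500959502
pad [ 0.6317 -0.0286  0.1959] 0.047540909244263255 0.09091255529560104
pad [ 0.559  -0.0216  0.612 ] 0.12059558449414393 0.5069849549271199
[ 0.4358 -0.0017  0.2631]
2.6 [0.1016 0.9948 0.0002] [np.float64(0.09630195866804751), np.float64(0.9953521651941576)] togo to bar [-0.0484 -0.1267  0.1054]
```

carry_out --targets '[[[-0.016, -0.042, 0], 0, 0], [[-0.016, -0.042, 0], 0, 0], [[-0.016, -0.043, 0], 0, 0], [[0, 0, 0.03], 0, 0], [[0, 0, 0.03], 0, 0], [[0, 0, 0], 0, 0], [[0, 0, 0], 0, 0]]'

```text
t: 3.48
tool_pos: [0.4709, -0.1311, 0.2036]
tool_rot: [[-0.995, 0.101, 0.001], [0.101, 0.995, -0.0], [-0.001, -0.0, -1.0]]
contact_force: [-0.0, -0.1, 0.6]
opening: 0.044
gripper_force: 0.0
```

Run:
```python
from fit import *
p=f.x;b=W(p,(p[3],-.139,.1577))
print(togo(b))
i=bot.camera("scene")[125:225,140:280]
cv2.imwrite("pics/crop3.png",cv2.convertScaleAbs(cv2.resize(i,(798,570),interpolation=cv2.INTER_CUBIC),alpha=1.8))
```

```text
[-0.0005 -0.0015  0.0459]
```

View pics/crop3.png

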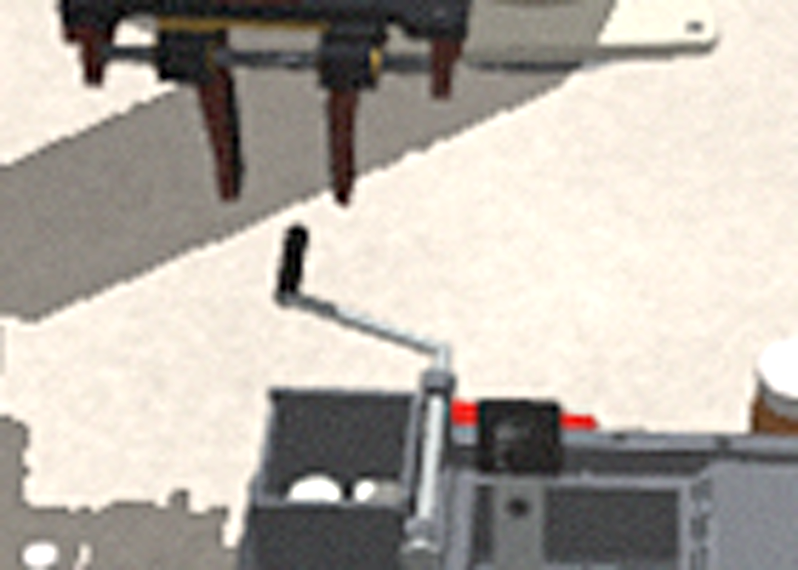

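The fingers at (232,190) and (343,195) straddle the bar at (292,262), centred on it. Next I'll go down and grip.

carry_out --targets '[[[0, -0.001, 0.031], 0, 0], [[0, 0, 0.032], 0, 0], [[0, 0, 0], 0, 0], [[0, 0, 0], 0, 1], [[0, 0, 0], 0, 1], [[0, 0, 0], 0, 1], [[0, 0, 0], 0, 1], [[0, 0, 0], 0, 1]]' --force 30

```text
t: 4.53
tool_pos: [0.4706, -0.1322, 0.1403]
tool_rot: [[-0.995, 0.101, 0.001], [0.101, 0.995, -0.0], [-0.001, -0.0, -1.0]]
contact_force: [-0.7, -1.0, 6.0]
opening: 0.0111
gripper_force: 30.0
```

Run:
```python
from fit import *
a=np.linspace(0,2.3,21)-1.15
print(np.round(np.c_[np.diff(np.sin(a))*.08,-np.diff(np.cos(a))*.08],4).tolist())
```

```text
[[0.0042, -0.0082], [0.0051, -0.0076], [0.006, -0.007], [0.0067, -0.0063], [0.0074, -0.0054], [0.008, -0.0045], [0.0085, -0.0036], [0.0088, -0.0026], [0.0091, -0.0016], [0.0092, -0.0005], [0.0092, 0.0005], [0.0091, 0.0016], [0.0088, 0.0026], [0.0085, 0.0036], [0.008, 0.0045], [0.0074, 0.0054], [0.0067, 0.0063], [0.006, 0.007], [0.0051, 0.0076], [0.0042, 0.0082]]
```

carry_out --targets '[[[0, 0.0042, -0.0082], 0, 1], [[0, 0.0051, -0.0076], 0, 1], [[0, 0.006, -0.007], 0, 1], [[0, 0.0067, -0.0063], 0, 1], [[0, 0.0074, -0.0054], 0, 1], [[0, 0.008, -0.0045], 0, 1], [[0, 0.0085, -0.0036], 0, 1], [[0, 0.0088, -0.0026], 0, 1], [[0, 0.0091, -0.0016], 0, 1], [[0, 0.0092, -0.0005], 0, 1], [[0, 0.0092, 0.0005], 0, 1], [[0, 0.0091, 0.0016], 0, 1]]'

```text
t: 6.02
tool_pos: [0.479, -0.0419, 0.185]
tool_rot: [[-0.995, 0.101, -0.001], [0.101, 0.995, -0.002], [0.001, -0.002, -1.0]]
contact_force: [-0.9, -6.7, 0.8]
opening: 0.0113
gripper_force: 30.0
```

carry_out --targets '[[[0, 0.0088, 0.0026], 0, 1], [[0, 0.0085, 0.0036], 0, 1], [[0, 0.004, 0.0022], 0, 1], [[0, 0.004, 0.0023], 0, 1], [[0, 0.0037, 0.0027], 0, 1], [[0, 0.0037, 0.0027], 0, 1], [[0, 0.0034, 0.0031], 0, 1], [[0, 0.0033, 0.0032], 0, 1], [[0, 0.003, 0.0035], 0, 1], [[0, 0.003, 0.0035], 0, 1], [[0, 0.0026, 0.0038], 0, 1], [[0, 0.0025, 0.0038], 0, 1]]'

```text
t: 7.52
tool_pos: [0.484, 0.0081, 0.1478]
tool_rot: [[-0.995, 0.101, -0.001], [0.101, 0.995, -0.002], [0.001, -0.002, -1.0]]
contact_force: [-1.4, -6.8, 2.4]
opening: 0.0111
gripper_force: 30.0
```

carry_out --targets '[[[0, 0.0021, 0.0041], 0, 1], [[0, 0.0021, 0.0041], 0, 1], [[0, 0, 0.001], 0, 1], [[0, 0, 0], 0, 1], [[0, 0, 0], 0, 1], [[0, 0, 0], 0, 1]]'

```text
t: 8.28
tool_pos: [0.4845, 0.0127, 0.1386]
tool_rot: [[-0.995, 0.101, -0.001], [0.101, 0.995, -0.001], [0.001, -0.001, -1.0]]
contact_force: [-1.6, -6.0, -0.3]
opening: 0.0111
gripper_force: 30.0
```

Run:
```python
from h import *
i=bot.camera("scene")[150:255,165:312]
j=bot.camera("top")[130:220,185:320]
cv2.imwrite("pics/crop4.png",np.vstack([cv2.convertScaleAbs(cv2.resize(k,(420,299),interpolation=cv2.INTER_CUBIC),alpha=1.9) for k in(i,j)]))
for c in("scene","top"):
  for q in ("piece0","piece1"): print(c,q,[(np.round(r["pixel"],1).tolist(),round(float(r["p"]),2)) for r in bot.search_frame(c,q)])
```

```text
scene piece0 [([249.3, 230.9], 0.43), ([230.3, 215.8], 0.32)]
scene piece1 [([249.3, 230.9], 0.43), ([230.3, 215.8], 0.32)]
top piece0 [([254.1, 169.2], 0.47), ([246.6, 164.5], 0.45)]
top piece1 [([254.1, 169.2], 0.47), ([246.6, 164.5], 0.45)]
```

View pics/crop4.png

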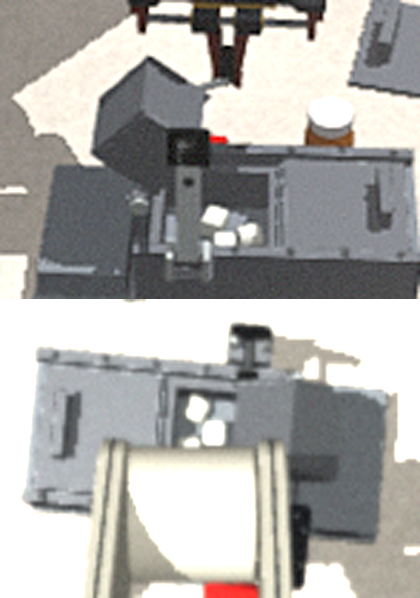

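Three pieces show in the chamber (scene half: (212,215), (225,240), (248,232)). The fourth is hidden behind the clamp arm or the cup. I'll give a brief jog, then stand the cup up.

carry_out --targets '[[[0, -0.006, -0.011], 0, 1], [[0, 0.006, 0.011], 0, 1], [[0, -0.006, -0.011], 0, 1], [[0, 0.007, 0.014], 0, 1], [[0, 0, 0], 0, 1], [[0, 0, 0], 0, 1], [[0, 0, 0], 0, 1], [[0, 0, 0], 0, 1]]'

```text
t: 9.57
tool_pos: [0.4849, 0.014, 0.1361]
tool_rot: [[-0.995, 0.101, -0.0], [0.101, 0.995, -0.0], [0.0, -0.0, -1.0]]
contact_force: [-3.1, -4.9, 2.8]
opening: 0.0112
gripper_force: 30.0
```

carry_out --targets '[[[0, -0.005, -0.011], 0, 1], [[0, -0.0051, -0.0076], 0, 1], [[0, -0.006, -0.007], 0, 1], [[0, -0.0067, -0.0063], 0, 1], [[0, -0.0074, -0.0054], 0, 1], [[0, -0.008, -0.0045], 0, 1], [[0, -0.0085, -0.0036], 0, 1], [[0, -0.0088, -0.0026], 0, 1], [[0, -0.0091, -0.0016], 0, 1], [[0, -0.0092, -0.0005], 0, 1], [[0, -0.0092, 0.0005], 0, 1], [[0, -0.0091, 0.0016], 0, 1]]'

```text
t: 11.08
tool_pos: [0.4768, -0.0774, 0.1854]
tool_rot: [[-0.995, 0.102, 0.003], [0.102, 0.995, 0.001], [-0.003, 0.001, -1.0]]
contact_force: [-0.4, 4.4, 2.3]
opening: 0.0111
gripper_force: 30.0
```

carry_out --targets '[[[0, -0.0088, 0.0026], 0, 1], [[0, -0.0085, 0.0036], 0, 1], [[0, -0.008, 0.0045], 0, 1], [[0, -0.0074, 0.0054], 0, 1], [[0, -0.0067, 0.0063], 0, 1], [[0, -0.006, 0.007], 0, 1], [[0, -0.0051, 0.0076], 0, 1], [[0, -0.0042, 0.0082], 0, 1], [[0, 0, 0.001], 0, 1], [[0, 0, 0], 0, 1]]'

```text
t: 12.32
tool_pos: [0.4709, -0.1323, 0.1386]
tool_rot: [[-0.995, 0.101, 0.002], [0.101, 0.995, -0.001], [-0.002, -0.0, -1.0]]
contact_force: [-2.1, 1.2, 13.3]
opening: 0.0113
gripper_force: 30.0
```

Run:
```python
from h import *
np.set_printoptions(precision=4,suppress=True)
s=bot.get_state();print(s["contact_force"],s["tool_pos"])
for c in("top","scene"):
  bot.camera(c)
  for q in ("piece0","piece1","clamp_foot","clamp_pad"): print(c,q,[(np.round(r["pixel"],1).tolist(),round(float(r["p"]),2)) for r in bot.search_frame(c,q)])
```

```text
[-2.1078  1.1715 13.3225] [ 0.4709 -0.1323  0.1386]
top piece0 [([255.8, 178.7], 0.62), ([248.9, 174.5], 0.53), ([253.1, 170.9], 0.48)]
top piece1 [([255.8, 178.7], 0.62), ([248.9, 174.5], 0.53), ([253.1, 170.9], 0.48)]
top clamp_foot []
top clamp_pad [([217.8, 213.9], 0.45)]
scene piece0 [([237.5, 229.2], 0.64), ([251.9, 231.6], 0.39)]
scene piece1 [([237.5, 229.2], 0.64), ([251.9, 231.6], 0.39)]
scene clamp_foot [([403.7, 238.0], 0.7)]
scene clamp_pad [([229.0, 214.8], 0.96), ([403.6, 238.9], 0.33)]
```

carry_out --targets '[[[0, 0, -0.001], 0, 0], [[0, 0, 0], 0, 0], [[0, 0, 0], 0, 0], [[0, 0, -0.05], 0, 0], [[0, 0, -0.06], 0, 0.45], [[0, 0.06, 0], 0, 0.45], [[-0.01, 0.06, 0], 0, 0.45], [[-0.01, 0.06, 0], 0, 0.45], [[-0.02, 0.05, 0], 0, 0.45], [[-0.02, 0.05, 0], 0, 0.45]]'

```text
t: 14.08
tool_pos: [0.5586, 0.1425, 0.2483]
tool_rot: [[-0.995, 0.101, -0.0], [0.101, 0.995, -0.0], [0.0, -0.0, -1.0]]
contact_force: [0.4, -0.1, -0.2]
opening: 0.0238
gripper_force: 0.0
```

Run:
```python
from fit import *
p=f.x
i=bot.camera("scene")[150:255,165:312]
j=bot.camera("top")[130:235,185:332]
cv2.imwrite("pics/crop5.png",np.vstack([cv2.convertScaleAbs(cv2.resize(k,(420,300),interpolation=cv2.INTER_CUBIC),alpha=1.9) for k in(i,j)]))
print([(c,[(np.round(r["pixel"],1).tolist(),round(float(r["p"]),2)) for r in bot.search_frame(c,"piece0")]) for c in("scene","top")])
print(togo(W(p,(-.008,.158,.085))))
# candidate clamp angles: pad projection in both cameras
for th in(1.1,1.2,1.3,1.4,1.45):
    c,s=np.cos(th),np.sin(th)
    q=W(p,(.1-.116*c+.01*s,-.02,.105+.116*s+.01*c));print(th,proj("scene",q),proj("top",q))
```

```text
[('scene', [([251.3, 232.1], 0.59), ([238.1, 231.8], 0.41)]), ('top', [([246.2, 164.6], 0.51), ([246.7, 176.1], 0.48), ([253.3, 169.7], 0.39)])]
[-0.0295  0.0162  0.1627]
1.1 [230.3874 197.1689] [265.1471 146.0515]
1.2 [230.0732 199.2381] [265.5703 141.7678]
1.3 [229.7493 201.7752] [265.9991 137.44  ]
1.4 [229.4195 204.763 ] [266.4279 133.1261]
1.45 [229.2535 206.4186] [266.6404 130.9925]
```

View pics/crop5.png

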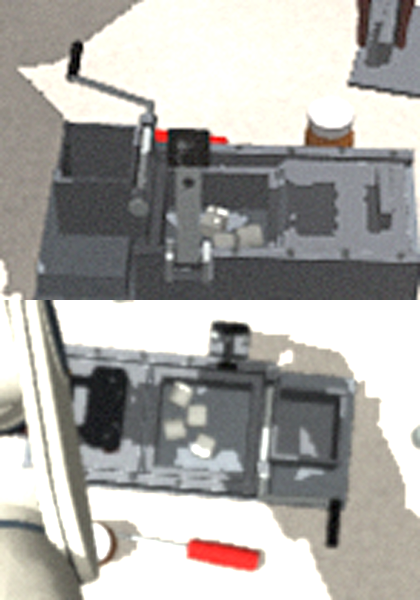

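All four pieces lie in the chamber (top half: (181,393), (196,413), (175,429), (203,445)). The cup is empty and upright, and the clamp is at about 1.27 rad. Next I'll straddle the fin loosely, a bit to the -x side to clear the clamp foot.

carry_out --targets '[[[-0.0215, 0.016, 0], 0, 0.3], [[0, 0, 0.05], 0, 0.3], [[0, 0, 0.05], 0, 0.3], [[0, 0, 0.03], 0, 0.3], [[0, 0, 0.02], 0, 0.3], [[0, 0, 0.011], 0, 0.3], [[0, 0, 0], 0, 0.3], [[0, 0, 0], 0, 0.3]]'

```text
t: 15.28
tool_pos: [0.5821, 0.1545, 0.0886]
tool_rot: [[-0.995, 0.102, 0.002], [0.102, 0.995, 0.0], [-0.002, 0.001, -1.0]]
contact_force: [0.2, 0.3, 0.5]
opening: 0.0304
gripper_force: 0.0
```

Run:
```python
from fit import *
p=f.x;print(togo(W(p,(-.016,.158,.085))))
i=bot.camera("scene")[130:245,240:380]
cv2.imwrite("pics/crop6.png",cv2.convertScaleAbs(cv2.resize(i,(700,575),interpolation=cv2.INTER_CUBIC),alpha=2.2))
```

```text
[0.0015 0.0004 0.0036]
```

View pics/crop6.png

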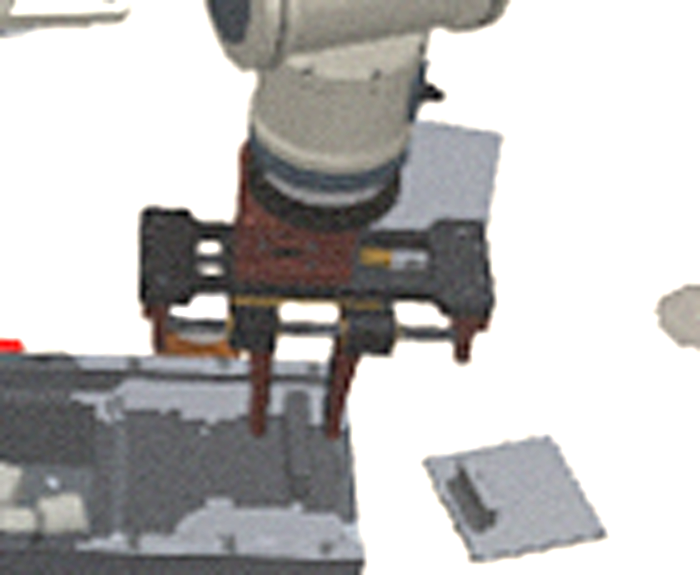

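The fingers straddle the fin: tips at (258,430) and (332,432), fin at (297,440). Next, slide.

carry_out --targets '[[[0.001, 0, 0.002], 0, 0.55], [[0, -0.01, 0], 0, 0.55], [[0, -0.01, 0], 0, 0.55], [[0, -0.01, 0], 0, 0.55], [[0, -0.01, 0], 0, 0.55], [[0, -0.01, 0], 0, 0.55], [[0, -0.01, 0], 0, 0.55], [[0, -0.01, 0], 0, 0.55], [[0, -0.01, 0], 0, 0.55], [[0, -0.01, 0], 0, 0.55]]'

```text
t: 16.58
tool_pos: [0.5709, 0.0642, 0.0853]
tool_rot: [[-0.995, 0.101, -0.0], [0.101, 0.995, -0.0], [0.0, -0.0, -1.0]]
contact_force: [-0.6, 0.5, 0.1]
opening: 0.0197
gripper_force: 0.2
```

carry_out --targets '[[[0, -0.008, 0], 0, 0.55], [[0, -0.008, 0], 0, 0.55], [[0, -0.006, 0], 0, 0.55], [[0, -0.005, 0], 0, 0.55], [[0, -0.004, 0], 0, 0.55], [[0, -0.004, 0], 0, 0.55], [[0, 0, 0], 0, 0.55]]'

```text
t: 17.45
tool_pos: [0.5675, 0.0299, 0.0855]
tool_rot: [[-0.995, 0.102, -0.0], [0.102, 0.995, -0.0], [0.0, -0.0, -1.0]]
contact_force: [-0.1, 0.2, 0.5]
opening: 0.0198
gripper_force: 0.0
```

Run:
```python
from fit import *
p=f.x;print(togo(W(p,(-.016,.031,.085))),bot.get_state()["contact_force"])
i=bot.camera("scene")[130:245,190:330]
cv2.imwrite("pics/crop7.png",cv2.convertScaleAbs(cv2.resize(i,(700,575),interpolation=cv2.INTER_CUBIC),alpha=2.2))
```

```text
[-0.001  -0.0011  0.0005] [-0.1438  0.1528  0.5071]
```

View pics/crop7.png

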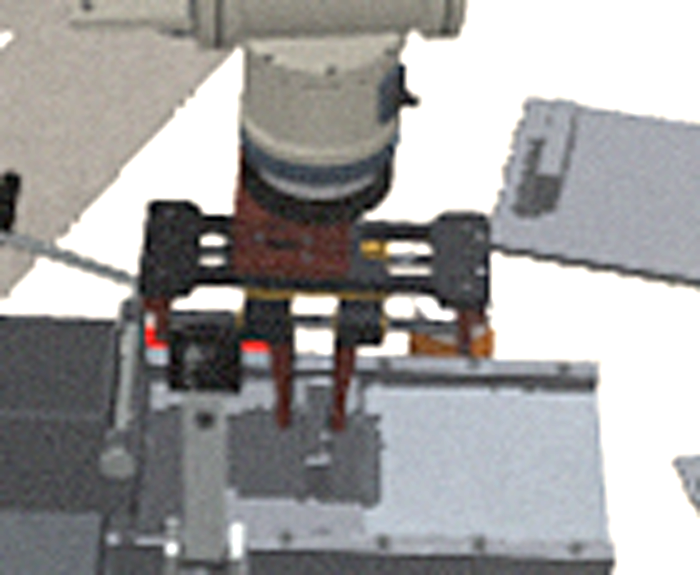

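The lid now covers the chamber, fin at (320,430) between the fingers. I'll nudge it gently against the end stop and press lightly to test.

carry_out --targets '[[[0, -0.001, 0], 0, 0.55], [[0, -0.001, 0], 0, 0.55], [[0, -0.001, 0], 0, 0.55], [[0, 0, 0], 0, 0.55]]'

```text
t: 18.0
tool_pos: [0.5685, 0.0279, 0.0859]
tool_rot: [[-0.995, 0.102, 0.003], [0.102, 0.995, 0.001], [-0.002, 0.001, -1.0]]
contact_force: [3.3, 4.3, 0.6]
opening: 0.0199
gripper_force: 2.5
```

carry_out --targets '[[[0, 0.003, 0], 0, 0.4], [[0, 0, 0], 0, 0.4], [[0, 0, -0.05], 0, 0.4], [[0, 0, -0.06], 0, 0.4], [[0.0, 0.06, -0.06], 0, 0.4], [[0, 0.06, 0], 0, 0.5], [[0, 0.06, 0], 0, 1], [[0, 0.06, 0], 0, 1], [[0, 0, 0], 0, 1]]'

```text
t: 19.12
tool_pos: [0.59, 0.2567, 0.2393]
tool_rot: [[-0.995, 0.097, 0.0], [0.097, 0.995, 0.0], [-0.0, 0.0, -1.0]]
contact_force: [0.1, -0.3, 0.2]
opening: 0.0003
gripper_force: 0.0
```

Run:
```python
from fit import *
p=f.x
i=bot.camera("scene")[165:255,190:310]
j=bot.camera("top")[130:220,205:325]
cv2.imwrite("pics/crop8.png",np.vstack([cv2.convertScaleAbs(cv2.resize(k,(400,300),interpolation=cv2.INTER_CUBIC),alpha=1.9) for k in(i,j)]))
for c in("scene","top"):
  for q in("lid","lid_fin","clamp_pad","clamp_foot","clamp_hinge"):
    print(c,q,[(np.round(r["pixel"],1).tolist(),round(float(r["p"]),2)) for r in bot.landmark_of(c,q)][:3])
  for d in(0,.006): print(c,d,"lid",proj(c,W(p,(0,0,.064+d))),"fin",proj(c,W(p,(0,.035,.095+d))))
```

```text
scene lid [([311.6, 167.1], 0.91), ([340.6, 230.8], 0.81), ([240.3, 224.3], 0.7)]
scene lid_fin [([253.4, 216.5], 0.71), ([191.7, 165.9], 0.67), ([299.8, 154.3], 0.64)]
scene clamp_pad [([229.0, 201.1], 0.7), ([147.7, 240.7], 0.18)]
scene clamp_foot []
scene clamp_hinge [([232.8, 240.1], 0.93), ([279.1, 286.7], 0.41), ([406.0, 243.1], 0.18)]
scene 0 lid [239.6792 222.1801] fin [252.8373 214.7774]
scene 0.006 lid [239.6851 220.6705] fin [252.8849 213.219 ]
top lid [([250.9, 172.1], 0.92), ([177.3, 264.1], 0.73), ([169.0, 178.8], 0.53)]
top lid_fin [([243.6, 169.3], 0.86), ([190.1, 270.6], 0.82), ([172.0, 177.2], 0.51)]
top clamp_pad [([267.8, 138.0], 0.41)]
top clamp_foot [([264.7, 154.4], 0.41)]
top clamp_hinge [([263.1, 142.0], 0.61), ([246.5, 169.3], 0.22)]
top 0 lid [256.0691 173.5787] fin [244.4801 170.9723]
top 0.006 lid [256.0578 173.3019] fin [244.4064 170.6738]
```

View pics/crop8.png

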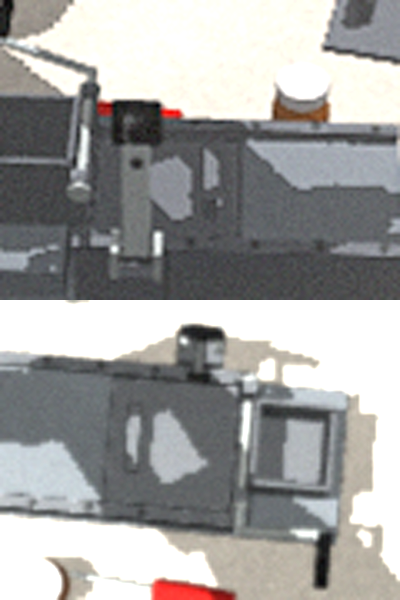

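The lid lies flush with no step at its trailing edge, and the push met the end stop. The clamp pad is at scene half (137,120). Now I'll plan the clamp path, with the closed fingertips coming from the +x side.

```bash
cat > cl.py <<'E'
from fit import *
p=f.x;h=.010
def tcp(th,m=0):
    c,s=np.cos(th),np.sin(th);return W(p,(.1-.116*c+(h+m)*s+.010,-.02,.105+.116*s+(h+m)*c))
if __name__=="__main__":
    print("start",togo(W(p,(.135,-.02,.30))),"down to",.105+.116*np.sin(1.3)+.003)
    R=bot.get_state()["tool_rot"]
    th=np.array([1.3,1.2,1.1,1.,.9,.8,.7,.6,.5,.4,.3,.25,.2]);q=np.array([tcp(t) for t in th])
    print(np.round(q[0],4),np.round((q[1:]-q[:-1])@R,4).tolist())
    print("foot z if level",)
E
python3 cl.py
```

```text
start [-0.1523 -0.2752 -0.0602] down to 0.21977274950839437
[ 0.6677 -0.0321  0.2194] [[0.0113, -0.0001, 0.0027], [0.011, -0.0001, 0.0038], [0.0106, -0.0001, 0.0049], [0.01, -0.0001, 0.0059], [0.0094, -0.0001, 0.0069], [0.0086, -0.0001, 0.0078], [0.0078, -0.0, 0.0086], [0.0069, -0.0, 0.0094], [0.0059, -0.0, 0.01], [0.0049, -0.0, 0.0105], [0.0021, -0.0, 0.0054], [0.0018, -0.0, 0.0055]]
foot z if level
```

carry_out --targets '[[[-0.02, -0.02, -0.05], 0, 1], [[-0.04, -0.04, -0.01], 0, 1], [[-0.045, -0.042, 0], 0, 1], [[-0.045, -0.042, 0], 0, 1], [[0, -0.06, 0], 0, 1], [[0, -0.06, 0], 0, 1], [[0, -0.012, 0], 0, 1], [[0, 0, 0], 0, 1]]'

```text
t: 20.72
tool_pos: [0.7115, -0.0371, 0.2997]
tool_rot: [[-0.995, 0.103, 0.0], [0.103, 0.995, 0.0], [-0.0, 0.0, -1.0]]
contact_force: [-0.2, 0.9, -0.4]
opening: 0.0006
gripper_force: 0.0
```

Run:
```python
from cl import *
print(togo(W(p,(.135,-.02,.219))),bot.get_state()["contact_force"])
```

```text
[-0.0022  0.0008  0.0807] [-0.1597  0.9187 -0.4091]
```

carry_out --targets '[[[0, 0, 0.04], 0, 1], [[0, 0, 0.041], 0, 1], [[0, 0, 0], 0, 1], [[0.015, 0, 0], 0, 1], [[0.01, 0, 0], 0, 1], [[0.008, 0, 0], 0, 1], [[0.008, 0, 0.001], 0, 1], [[0.008, 0, 0.001], 0, 1]]'

```text
t: 21.72
tool_pos: [0.6637, -0.0316, 0.2173]
tool_rot: [[-0.995, 0.101, 0.003], [0.101, 0.995, -0.0], [-0.003, 0.0, -1.0]]
contact_force: [4.6, -0.7, -2.1]
opening: 0.0002
gripper_force: 1.9
```

Run:
```python
from cl import *
print(togo(tcp(1.3)),bot.get_state()["contact_force"])
bot.camera("scene");print([(r["pixel"],r["p"]) for r in bot.landmark_of("scene","clamp_pad")])
```

```text
[-0.004  -0.0001 -0.0021] [ 4.6417 -0.6541 -2.0899]
[([231.0, 202.3], 0.68)]
```

Contact is at about 5 N, matching the hinge friction. I'll follow the arc.

carry_out --targets '[[[0.007, 0, 0.001], 0, 1], [[0.011, 0, 0.0038], 0, 1], [[0.0106, 0, 0.0049], 0, 1], [[0.01, 0, 0.0059], 0, 1], [[0.0094, 0, 0.0069], 0, 1], [[0.0086, 0, 0.0078], 0, 1], [[0.0078, 0, 0.0086], 0, 1], [[0.0069, 0, 0.0094], 0, 1]]'

```text
t: 22.82
tool_pos: [0.5914, -0.0243, 0.1679]
tool_rot: [[-0.995, 0.101, 0.0], [0.101, 0.995, -0.0], [-0.0, -0.0, -1.0]]
contact_force: [3.9, -1.2, 1.7]
opening: 0.0003
gripper_force: 1.6
```

Run:
```python
from cl import *
print(togo(tcp(.5)),bot.get_state()["contact_force"])
i=bot.camera("scene")[150:255,180:320]
cv2.imwrite("pics/crop9.png",cv2.convertScaleAbs(cv2.resize(i,(700,525),interpolation=cv2.INTER_CUBIC),alpha=2.2))
```

```text
[-0.001  -0.0004 -0.0015] [ 3.853  -1.2449  1.6792]
```

View pics/crop9.png

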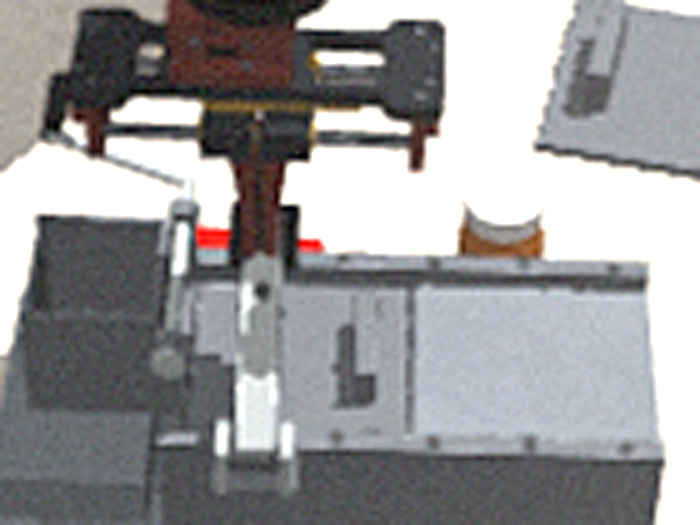

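The fingertips at (257,250) rest on the pad and the arm is coming down; the lid sits flush, its trailing seam at (410,360). I'll continue more slowly.

carry_out --targets '[[[0.0025, 0, 0.004], 0, 1], [[0.0025, 0, 0.0045], 0, 1], [[0.0024, 0, 0.0052], 0, 1], [[0.0024, 0, 0.0053], 0, 1], [[0.002, 0, 0.0054], 0, 1]]'

```text
t: 23.5
tool_pos: [0.5797, -0.0232, 0.1435]
tool_rot: [[-0.995, 0.101, -0.001], [0.101, 0.995, -0.0], [0.001, -0.0, -1.0]]
contact_force: [-1.5, -1.1, 3.8]
opening: 0.0002
gripper_force: 1.7
```

carry_out --targets '[[[0.001, 0, 0.0025], 0, 1], [[0.001, 0, 0.0025], 0, 1], [[0, 0, 0], 0, 1]]'

```text
t: 23.88
tool_pos: [0.5781, -0.023, 0.1387]
tool_rot: [[-0.995, 0.101, -0.0], [0.101, 0.995, 0.0], [0.0, 0.0, -1.0]]
contact_force: [-0.1, -1.4, 0.5]
opening: 0.0005
gripper_force: 0.4
```

Run:
```python
from cl import *
for t in(.2,.1,.05,0):print(t,togo(tcp(t)))
print(bot.get_state()["contact_force"])
```

```text
0.2 [ 0.0003 -0.0005  0.0009]
0.1 [ 0.003  -0.0005  0.0122]
0.05 [ 0.0039 -0.0005  0.0179]
0 [ 0.0046 -0.0005  0.0237]
[-0.1131 -1.4166  0.5441]
```

carry_out --targets '[[[0.0005, 0, 0.002], 0, 1], [[0.0005, 0, 0.002], 0, 1], [[0, 0, 0], 0, 1]]'

```text
t: 24.25
tool_pos: [0.5771, -0.0229, 0.1348]
tool_rot: [[-0.995, 0.101, -0.0], [0.101, 0.995, 0.0], [0.0, -0.0, -1.0]]
contact_force: [-1.7, -1.3, 1.7]
opening: 0.0004
gripper_force: 0.8
```

carry_out --targets '[[[0.0005, 0, 0.002], 0, 1], [[0, 0, 0], 0, 1]]'

```text
t: 24.5
tool_pos: [0.5766, -0.0228, 0.1328]
tool_rot: [[-0.995, 0.101, -0.0], [0.101, 0.995, 0.0], [0.0, 0.0, -1.0]]
contact_force: [-1.1, -0.9, 1.3]
opening: 0.0003
gripper_force: 0.9
```

carry_out --targets '[[[0.0005, 0, 0.002], 0, 1], [[0, 0, 0], 0, 1]]'

```text
t: 24.75
tool_pos: [0.5761, -0.0228, 0.1308]
tool_rot: [[-0.995, 0.101, -0.0], [0.101, 0.995, 0.0], [0.0, -0.0, -1.0]]
contact_force: [0.1, -0.8, 1.1]
opening: 0.0005
gripper_force: 0.9
```

carry_out --targets '[[[0.0003, 0, 0.0015], 0, 1], [[0, 0, 0], 0, 1]]'

```text
t: 25.0
tool_pos: [0.5758, -0.0228, 0.1293]
tool_rot: [[-0.995, 0.101, -0.0], [0.101, 0.995, -0.0], [0.0, -0.0, -1.0]]
contact_force: [0.3, -0.6, 1.9]
opening: 0.0003
gripper_force: 1.0
```

carry_out --targets '[[[0.0003, 0, 0.0015], 0, 1], [[0, 0, 0], 0, 1]]'

```text
t: 25.25
tool_pos: [0.5755, -0.0227, 0.1278]
tool_rot: [[-0.995, 0.101, -0.0], [0.101, 0.995, -0.0], [0.0, -0.0, -1.0]]
contact_force: [-0.4, -0.3, 1.2]
opening: 0.0002
gripper_force: 1.0
```

carry_out --targets '[[[0.0003, 0, 0.001], 0, 1], [[0, 0, 0], 0, 1]]'

```text
t: 25.5
tool_pos: [0.5753, -0.0227, 0.1269]
tool_rot: [[-0.995, 0.101, 0.0], [0.101, 0.995, -0.0], [-0.0, 0.0, -1.0]]
contact_force: [-0.5, -1.2, 2.5]
opening: 0.0004
gripper_force: 1.2
```

carry_out --targets '[[[0.0002, 0, 0.001], 0, 1], [[0, 0, 0], 0, 1]]'

```text
t: 25.75
tool_pos: [0.5751, -0.0227, 0.1259]
tool_rot: [[-0.995, 0.101, 0.0], [0.101, 0.995, -0.0], [-0.0, -0.0, -1.0]]
contact_force: [0.3, -0.5, 2.0]
opening: -0.0001
gripper_force: 1.2
```

carry_out --targets '[[[0.0002, 0, 0.001], 0, 1], [[0, 0, 0], 0, 1]]'

```text
t: 26.0
tool_pos: [0.575, -0.0227, 0.1249]
tool_rot: [[-0.995, 0.101, 0.0], [0.101, 0.995, -0.0], [-0.0, -0.0, -1.0]]
contact_force: [-0.0, -1.4, 2.5]
opening: 0.0007
gripper_force: 1.2
```

carry_out --targets '[[[0.0002, 0, 0.001], 0, 1], [[0, 0, 0], 0, 1]]'

```text
t: 26.25
tool_pos: [0.5748, -0.0226, 0.1239]
tool_rot: [[-0.995, 0.101, 0.0], [0.101, 0.995, -0.0], [-0.0, -0.0, -1.0]]
contact_force: [0.3, -1.6, 1.0]
opening: 0.0
gripper_force: 1.2
```

Run:
```python
from cl import *
print(bot.get_state()["contact_force"])
i=bot.camera("scene")[185:245,200:280]
cv2.imwrite("pics/crop10.png",cv2.convertScaleAbs(cv2.resize(i,(800,600),interpolation=cv2.INTER_CUBIC),alpha=2.2))
```

```text
[ 0.26   -1.5691  1.0013]
```

Still only friction. I'll continue in 1 mm steps.

carry_out --targets '[[[0.0001, 0, 0.001], 0, 1], [[0, 0, 0], 0, 1]]'

```text
t: 26.55
tool_pos: [0.5746, -0.0226, 0.1229]
tool_rot: [[-0.995, 0.101, 0.0], [0.101, 0.995, -0.0], [-0.0, -0.0, -1.0]]
contact_force: [0.4, -1.5, 2.2]
opening: 0.0007
gripper_force: 1.2
```

carry_out --targets '[[[0.0001, 0, 0.001], 0, 1], [[0, 0, 0], 0, 1]]'

```text
t: 26.8
tool_pos: [0.5745, -0.0226, 0.1219]
tool_rot: [[-0.995, 0.102, 0.0], [0.102, 0.995, -0.0], [-0.0, -0.0, -1.0]]
contact_force: [1.4, -2.3, 2.2]
opening: 0.0004
gripper_force: 1.2
```

carry_out --targets '[[[0.0001, 0, 0.001], 0, 1], [[0, 0, 0], 0, 1]]'

```text
t: 27.05
tool_pos: [0.5743, -0.0226, 0.1209]
tool_rot: [[-0.995, 0.101, -0.0], [0.101, 0.995, -0.0], [0.0, -0.0, -1.0]]
contact_force: [0.4, -0.9, 1.3]
opening: 0.0005
gripper_force: 1.2
```

carry_out --targets '[[[0, 0, 0.001], 0, 1], [[0, 0, 0], 0, 1]]'

```text
t: 27.3
tool_pos: [0.5742, -0.0226, 0.1199]
tool_rot: [[-0.995, 0.101, -0.0], [0.101, 0.995, 0.0], [0.0, -0.0, -1.0]]
contact_force: [0.2, -2.1, 2.9]
opening: 0.0002
gripper_force: 1.6
```

carry_out --targets '[[[0, 0, 0.001], 0, 1], [[0, 0, 0], 0, 1]]'

```text
t: 27.55
tool_pos: [0.5742, -0.0226, 0.1191]
tool_rot: [[-0.995, 0.101, -0.0], [0.101, 0.995, -0.0], [0.0, -0.0, -1.0]]
contact_force: [-1.7, -2.6, 5.5]
opening: 0.0007
gripper_force: 2.7
```

carry_out --targets '[[[0, 0, 0.001], 0, 1], [[0, 0, 0], 0, 1]]'

```text
t: 27.8
tool_pos: [0.5741, -0.0226, 0.1183]
tool_rot: [[-0.995, 0.101, -0.0], [0.101, 0.995, -0.0], [0.0, -0.0, -1.0]]
contact_force: [-1.1, -1.7, 8.5]
opening: 0.0002
gripper_force: 3.9
```

carry_out --targets '[[[0, 0, 0.0007], 0, 1], [[0, 0, 0], 0, 1], [[0, 0, 0], 0, 1], [[0, 0, 0], 0, 1]]'

```text
t: 28.3
tool_pos: [0.5741, -0.0226, 0.1178]
tool_rot: [[-0.995, 0.101, -0.001], [0.101, 0.995, -0.0], [0.001, -0.0, -1.0]]
contact_force: [-3.7, -1.9, 10.7]
opening: 0.0002
gripper_force: 5.0
```

carry_out --targets '[[[0, 0, -0.0005], 0, 1], [[0, 0, -0.0005], 0, 1], [[0, 0, -0.0005], 0, 1], [[0, 0, 0], 0, 1]]'

```text
t: 28.8
tool_pos: [0.5742, -0.0224, 0.1185]
tool_rot: [[-0.995, 0.102, -0.0], [0.102, 0.995, 0.0], [0.001, 0.0, -1.0]]
contact_force: [-0.7, -0.2, 0.7]
opening: 0.0004
gripper_force: 0.3
```

carry_out --targets '[[[0, 0, -0.001], 0, 1], [[0, 0, -0.003], 0, 1], [[0, 0, -0.03], 0, 1], [[0, 0, -0.06], 0, 1], [[0, 0, -0.06], 0, 1], [[0, 0.06, 0], 0, 1], [[0, 0.06, 0], 0, 1], [[0, 0.06, 0], 0, 1], [[0, 0, 0], 0, 1]]'

```text
t: 29.92
tool_pos: [0.5926, 0.1602, 0.2728]
tool_rot: [[-0.995, 0.097, 0.0], [0.097, 0.995, 0.001], [-0.0, 0.001, -1.0]]
contact_force: [0.5, -0.0, -0.2]
opening: 0.0006
gripper_force: 0.0
```

Run:
```python
from cl import *
print(bot.get_state()["contact_force"])
i=bot.camera("scene")[165:255,190:310]
j=bot.camera("top")[130:220,205:325]
cv2.imwrite("pics/crop11.png",np.vstack([cv2.convertScaleAbs(cv2.resize(k,(400,300),interpolation=cv2.INTER_CUBIC),alpha=1.9) for k in(i,j)]))
```

```text
[ 0.5099 -0.0337 -0.1506]
```

View pics/crop11.png

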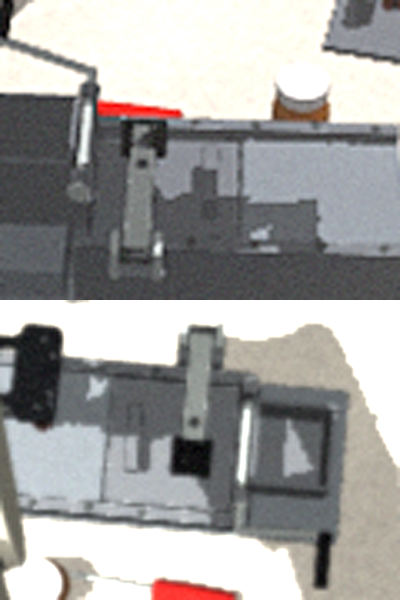

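The clamp lies level on the lid with its pad at top half (190,455). The lid is flush and the cup is upright and empty. The fingers came free after 0.7 mm of lift while the foot was still compressed, so it keeps pressing. I'll hand in.

```bash
python3 -c "
from bench import bot
print(bot.finish_job())"
```

```text
the job is handed in; nothing more can be done
None
```

The job is handed in, with no verdict returned: all four pieces are in the chamber, the cup is upright, the lid looks flush over the chamber, and the clamp foot was left pressing on it. I judged the foot's remaining force (roughly 6–8 N) from how the arm came free, not from a direct reading.

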